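# Index the sample turntable and cover the measured cup

## Task

The cup under the measuring head is finished: push the turntable round clockwise (seen from above) by exactly one position, until it clicks into its next detent and the next open cup stands under the head, pushing on its steel posts and not on the glass cups or the head. Then take the loose white cover from the bench by its knob and lower it gently onto the finished cup, so that it sits fully home, centred and level on the rim. Leave the two covers already on the other cups in place and leave the bottle, the vial rack and the bench meter where they stand.

Things in the scene. Friction and masses are not known exactly. Their poses are not given: they have to be found in the camera images.
- changer: White round housing (296 mm across, 44 mm high) of a manual sample changer, fixed on the bench. Origin: on the turntable's axis at bench level; z up; x axis points from there to the measuring head and its grey column (45 x 56 mm, 322 mm high, centre 197 mm from the axis). It carries the aluminium turntable, 316 mm across, its flat top 58 mm above the bench.
- turntable (a joint): Turntable angle (rad), positive CLOCKWISE seen from above, about 0 at the start. Six detents 1.047 (60 degrees) apart: go to +1.047. A detent holds with up to 0.6 N m (about 4 N at a post); past half-way (0.52) it draws the table on into the next position by itself, resting within 0.03. Only the detent stops it from being pushed too far.
- post (a point): One of the six alike upright steel posts on the turntable, for pushing it round by hand: half-way up the post (98 mm above the bench). Posts: 14 mm diameter, tops 138 mm high, 147 mm from the table's axis, 60 degrees apart, half-way between neighbouring cups. This one is 30 degrees anticlockwise of the finished cup. About 39 mm is free on either side of a post before the next cup or cover.
- cups: All six open glass cups (56 mm outside, 50 mm inside diameter, rims 108 mm above the bench, a pressed pellet on each floor), fixed on the turntable 60 degrees apart, centres 102 mm from its axis. Origin on the table's axis at bench level, x axis towards the finished cup.
- rim_done (a point): Centre of the rim (108 mm high) of the finished cup. It stands under the head at the start and turns with the table; it is open and is to be covered after indexing.
- rim_next (a point): Centre of the rim (108 mm high) of the next open cup, 60 degrees anticlockwise from the finished one at the start; it is to come under the head.
- head: Fixed measuring head over the station, 102 mm from the table's axis along the changer's x axis: black nose pointing down, 20 mm wide at its lower end 165 mm above the bench, 40 mm wide from 206 mm up, on a grey arm (top 315 mm high) from the column. Same origin and axes as the changer. A cup below it cannot be covered: too little room.
- cover_knob (a point): Centre of the knob of the loose white cover lying on the bench, knob up. Knob: upright cylinder 16 mm in diameter, 26 mm high; under it a disc 62 mm across, 4 mm thick; under that a tapered centring plug 6 mm deep, 44 mm across at the disc, 34 mm at its foot. This point is 13 mm above the disc's top: 23 mm over the bench now; on a cup 17 mm above its rim (125 mm over the bench).
- cover: The same loose cover, 40 to 90 g; origin at the centre of the plug's underside, z up along the knob.
- lid_a_knob (a point): Knob centre of the cover (same shape) that sits on the cup 60 degrees clockwise of the finished one; it rides along and must stay seated (125 mm high).
- lid_b_knob (a point): Knob centre of the cover on the cup 120 degrees clockwise of the finished one; it rides along and must stay seated (125 mm high).
- bottle: Bystander: amber bottle, 60 mm diameter, 130 mm high; origin under its centre.
- rack: Bystander: blue vial rack, 210 x 105 mm, 45 mm high (vial caps to 65 mm); origin under its centre.
- meter: Bystander: white bench meter, 180 x 130 mm, 50 mm high; origin under its centre.
Things that resemble listed ones, but are neither listed nor needed, are in the scene too. What is shaped like the part that bears lid_a_knob but brown or yellow is not meant.

How it is judged (in metres and radians):
On the way:
1. the turntable rests one position on, the next open cup under the head (value of joint turntable between 0.997 and 1.097 rad and velocity of joint turntable between -0.05 and 0.05 rad/s), for 0.2 s.
At the end, for the whole second after the job is handed in: Turntable at rest at 1.047 rad (within 0.05); the loose cover released and at rest on the finished cup, centred within 5 mm, knob centre 17 mm above the rim (within 2.5 mm), level within 0.05 rad; the two other covers still seated (height within 4 mm, level within 0.08 rad) (value of joint turntable between 0.997 and 1.097 rad and horizontal distance between cover_knob and rim_done below 0.005 m and z of cover_knob in the frame of rim_done between 0.0145 and 0.0195 m and angle between cover_knob's own z axis and vertical below 0.05 rad and linear speed of cover below 0.02 m/s and height (world z) of lid_a_knob between 0.121 and 0.129 m and angle between each of lid_a_knob, lid_b_knob's own z axis and vertical below 0.08 rad and height (world z) of lid_b_knob between 0.121 and 0.129 m); the robot touches nothing.
It fails at once if the turntable is turned the wrong way (more than 0.35 rad anticlockwise) (value of joint turntable below -0.35 rad).
It fails at once if the turntable is pushed past half-way to a second position (value of joint turntable above 1.571 rad).
It fails at once if a glass cup or the head is pushed or knocked by the robot with more than 8 N (contact force between any of the fingers, the arm and cups above 8 N or contact force between any of the fingers, the arm and head above 8 N).
It fails at once if the cover is dropped or thrown (moves faster than 0.35 m/s out of the fingers) or is pressed on the glass with more than 40 N ((contact force between the fingers and cover below 0.1 N and linear speed of cover above 0.35 m/s) or contact force between cover and cups above 40 N).
It fails at once if the bottle, the rack or the meter is shifted by more than 30 mm or tipped (distance of any of bottle, rack, meter from where it was at the start of the episode above 0.03 m or angle between bottle's own z axis and vertical above 0.3 rad).
It also fails if it takes over 70 s, if anything falls off the work surface, if the arm or the gripper's body presses on something with over 40 N, if the wrist force passes 120 N, or if a joint passes its speed limit or range.

## Robot

A 7-joint arm with a two-finger parallel gripper is mounted at the origin on the work surface. World frame = base frame: x ahead of the robot, y to its left, z up, the work surface at z = 0. Lengths are in m, angles in degrees, forces in N, time in s.
With the tool pointing down it reaches from about 0.425 to 0.875 m from the base axis. Payload 8.4 kg.
Tool frame: the origin (TCP) lies at the very end of the fingers, on their centre line; the grasp point (between the pads) lies 19 mm behind it; z points along the fingers, y is the line along which they close (so a half turn about z gives the same grasp; the last joint's range is limited). The gripper opens to 87 mm and grips with 3 to 60 N. Pads are 19 mm wide; open, the fingers measure 117 mm over their backs; the gripper's body (75 mm by 190 mm) begins 51 mm behind the grasp point.
Start: joints at [-68.938, 19.091, 2.286, 83.961, -0.768, 76.965, -3.352], TCP at [0.293, 0.58, 0.223] pointing down, gripper open.
Joint ranges: [-147.57, 147.57], [-21.85, 119.76], [-74.77, 79.35], [14.55, 137.4], [-85.83, 265.84], [4.83, 119.75], [-152.11, 152.11]. Speed limits (degrees/s): [127.2, 127.2, 159.86, 159.86, 180, 180, 180].

## Interface

Orientations are given as [roll, pitch, yaw] about the fixed x, y, z axes, in that order (R = Rz(yaw) Ry(pitch) Rx(roll)).
In Python, from rig import * gives the robot as it stands. The module is installed in compiled form; this text tells all that it offers.
- The arm moves only by the tool drive_tool, never from a script. Its argument "commands" is a list that holds one entry, the list of rows, each a list of 6 numbers: the shift along the tool's x, y, z each as a share of 30 mm, from -1 to 1, then the turn, a rotation vector about the tool's x, y, z each as a share of 180 degrees, from -1 to 1. In form: [[[dx, dy, dz, ax, ay, az], ...]]. A call has 1 to 5 rows; each row shifts and turns the commanded pose from where the row before left it, along the tool's axes as they then stand; what a row does not reach is not made up. A row lasts 1/8 s, in which the tool goes at most 62.5 mm and 10.7 degrees, less where a joint would pass 70% of its speed; a pose out of reach is approached as far as the arm can. A call with a number of a shift or a turn outside -1 to 1 is refused whole. A call with a gripper value outside its range is refused whole. "claw" is the closure in counts, from 0 (fully open) to 255 (shut), set as the call begins (left out, the last holds). The fingers move at their own pace and stop on an object; "newtons" is the grip in N (left out, the last holds). Time passes only in rows, so rows that do not move let the fingers close. It gives the time, the measured TCP pose, the force, the opening and the grip force at its end, in the units of the state.
- observe(): the state, without advancing time (a new reading comes with each control period).
- read_camera(name): name is "scene" or "top" or "wrist"; returns a dict with "pixels" (400x640x3 uint8, blue, green, red), "depth" (400x640 float32, m along the optical axis (not along the pixel's ray), 0 where there is no reading), "mtx" (3x3 intrinsics, pixels), "D" ([k1, k2, p1, p2, k3] as OpenCV has them; the pictures are not rectified), "rvec" (rotation vector, rad) and "tvec" (3), from world to camera coordinates, as OpenCV has them. Camera axes: x right, y down, z forward; pixel columns grow to the right and rows downward; lengths in m; the calibration is good to about 2 mm. A picture is of the moment at which its call begins.
- hand_in(): hands the job in; it is judged then, once.
Trained networks look in a picture, given as the dict that the camera call returned (one of the last four; its "shot" number tells which), for a name from the list of things; names that differ only in an ending like _2 or _b are one class to them, and where a whole thing is asked for, a point or a joint stands for the part that bears it (a point fixed in the world has none). Each returns a list of dicts, best first, with "conf" (0 to 1); they miss things now and then, are a little off and sometimes report something else, mostly with a low value. They report only what shows in the picture. A call takes as long as a camera call. They do not tell look-alikes from the thing itself.
- trace(picture, label): "region" (400x640 bool, what is visible of it) and "pixel" ([column, row] in pixels, amid what is visible of it).
The state is a dict: "clock": time; "qpos": joint angles; "dq": joint speeds; "effort": joint torques, N m; "tcp_pos": TCP position; "tcp_rot": TCP orientation; "wrist_force": force on the tool from outside, world axes, zero at the start; "moment": the same for the moment, N m; "finger_gap": opening from 0.0 (shut) to 1.0 (fully open); "grip_force": force on a finger pad.
Only numpy, scipy, OpenCV 4.12 (cv2) and the standard library are available. Lean on these libraries where they do the work, as an engineer would, in place of code of your own. Each camera call takes 0.05 s, during which the arm holds its last target. There are 200 camera calls.

## Working session

There is one attempt and no reset: what is moved stays moved. The work goes in short steps, Python scripts to look and compute and a tool call to move; the robot and the scene stay as the last step left them, time stands still between calls to the robot, and variables do not carry over. Pictures are saved under pics/ and viewed, at most 10 in all, crops included, and the job is handed in when it is done.

Besides the shell and the picture viewer there is one more tool, called after "Emit:" as name(argument=value, ...) on one line, values as JSON. drive_tool: Moves the arm, as the interface text tells. Its arguments: {"type":"object","properties":{"commands":{"type":"array"},"claw":{"type":"number"},"newtons":{"type":"number"}},"required":["commands"]}

```bash
mkdir -p pics; cat > h.py <<'E'
from rig import *
import numpy as np, cv2
from scipy.spatial.transform import Rotation as R
def world(p,uv,d=None,z=None):
    """pixel(s)->world, by depth or by plane height z"""
    uv=np.asarray(uv,float).reshape(-1,1,2)
    n=cv2.undistortPoints(uv,p["mtx"],np.asarray(p["D"],float)).reshape(-1,2)
    r=np.c_[n,np.ones(len(n))]
    M=cv2.Rodrigues(np.asarray(p["rvec"],float))[0]; t=np.asarray(p["tvec"],float).ravel()
    c=-M.T@t; w=r@M
    if z is not None: s=(z-c[2])/w[:,2]
    else: s=np.asarray(d).ravel()
    return c+w*s[:,None]
def cloud(p,mask):
    v,u=np.nonzero(mask&(p["depth"]>0)); return world(p,np.c_[u,v],d=p["depth"][v,u])
E
python3 - <<'E'
from h import *
for n in("scene","top"):
    p=read_camera(n); cv2.imwrite(f"pics/{n}.png",p["pixels"])
    for l in("changer","post","cover_knob","rim_done","head","turntable","bottle","rack","meter"):
        for t in trace(p,l)[:8]:
            c=cloud(p,t["region"])
            print(n,l,round(t["conf"],2),np.round(t["pixel"]),t["region"].sum(),np.round(np.median(c,0),3) if len(c) else None, np.round(c.max(0)[2],3) if len(c) else None)
print(observe())
E
```

```text
scene post 0.55 [317. 202.] 4221 [ 0.609 -0.001  0.061] 0.315
scene post 0.37 [300. 212.] 7027 [ 0.69  -0.003  0.069] 0.326
scene cover_knob 0.79 [427. 224.] 231 [0.473 0.335 0.009] 0.039
scene cover_knob 0.27 [466. 266.] 2347 [0.573 0.491 0.044] 0.069
scene rim_done 0.55 [320. 206.] 1154 [0.58  0.012 0.085] 0.113
scene head 0.7 [203. 149.] 1545 [ 0.602 -0.494  0.049] 0.059
scene head 0.55 [289. 186.] 586 [ 0.732 -0.016  0.313] 0.319
scene turntable 0.91 [315. 200.] 4442 [ 0.61  -0.004  0.06 ] 0.322
scene bottle 0.82 [265. 143.] 431 [ 0.462 -0.301  0.071] 0.135
scene rack 0.64 [465. 264.] 2389 [0.572 0.491 0.044] 0.069
scene meter 0.56 [203. 148.] 1518 [ 0.603 -0.496  0.049] 0.059
top changer 0.58 [319. 191.] 9453 [ 0.634 -0.03   0.06 ] 0.327
top post 0.59 [327. 197.] 7820 [ 0.613 -0.041  0.059] 0.313
top post 0.24 [320. 136.] 686 [ 0.731 -0.026  0.314] 0.319
top cover_knob 0.6 [206. 246.] 332 [0.468 0.332 0.01 ] 0.04
top rim_done 0.89 [306. 212.] 1169 [0.574 0.012 0.07 ] 0.217
top rim_done 0.32 [321. 140.] 664 [ 0.732 -0.025  0.314] 0.319
top head 0.59 [320. 137.] 720 [ 0.733 -0.026
[... 308 characters left out ...]
0.114
{'clock': 1.0, 'qpos': array([-68.93955164,  19.088964  ,   2.28597214,  83.96024479,
        -0.76714593,  76.96473562,  -3.3509223 ]), 'dq': array([-0.02127393, -0.06977823,  0.02996602,  0.0892995 ,  0.02755878,
       -0.05109882, -0.00591815]), 'effort': array([-5.34109058e-04, -6.56112099e+01,  1.33266773e+00, -4.04061627e+01,
       -5.98448818e-02,  3.47945374e-02,  2.15196377e-05]), 'tcp_pos': array([0.2925112 , 0.58044707, 0.22257679]), 'tcp_rot': array([ 1.79998723e+02, -3.73239366e-05,  1.53255212e+02]), 'wrist_force': array([-0.82486961, -0.10237769,  0.88431204]), 'moment': array([ 0.01035668, -0.03585282, -0.00927377]), 'grip_force': 0.0, 'finger_gap': 0.999040052697255}
```

View pics/scene.png

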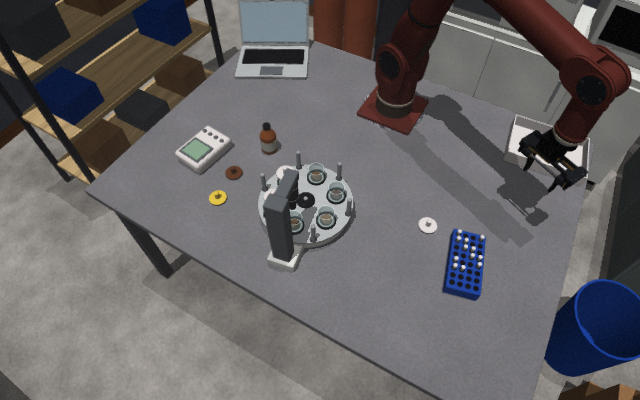

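View pics/top.png

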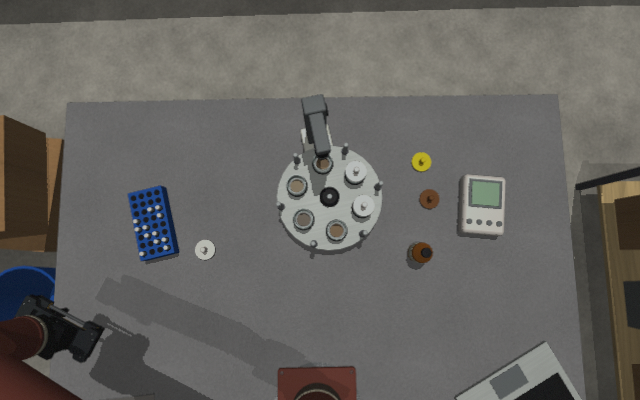

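The top view shows the turntable around (329,198), the head and column at (318,130), and the finished cup under the nose at about (322,164). The lids are at (355,172) and (363,206), so clockwise in the image is up→right, and the next open cup is at (297,186). Cover candidates: white disc (205,250), yellow (421,161), brown (429,199). I choose the white one. Now I'll measure precisely and take a close crop.

```bash
python3 - <<'E'
from h import *
from scipy.optimize import least_squares
p=read_camera("top")
c=cloud(p,np.ones((400,640),bool))
near=c[np.hypot(c[:,0]-.61,c[:,1]+.035)<.21]
t=near[(abs(near[:,2]-.058)<.006)]
# turntable circle: minimal enclosing with robust outline
x,r=cv2.minEnclosingCircle(t[:,:2].astype(np.float32)); print("encl",x,r,len(t))
k=near[(near[:,2]>.105)&(near[:,2]<.15)]
import scipy.cluster.hierarchy as H
for nm,pts in(("posts/lids",k),):
    l=H.fcluster(H.linkage(pts[:,:2],"single"),.012,"distance")
    for i in set(l): q=pts[l==i]; print(len(q),np.round(q.mean(0),3),np.round(np.ptp(q,0),3),q[:,2].max().round(3), "r",np.hypot(*(q.mean(0)[:2]-x)).round(3))
cv=c[(np.hypot(c[:,0]-.468,c[:,1]-.332)<.06)]
d=cv[cv[:,2]>.004]; kn=cv[cv[:,2]>.022]; print("disc",cv2.minEnclosingCircle(d[:,:2].astype(np.float32)),"knob",kn.mean(0),np.ptp(kn,0))
im=p["pixels"]
a=cv2.resize(im[90:260,265:395],None,fx=3.4,fy=3.4,interpolation=2); b=cv2.resize(im[225:275,180:230],(220,220)); 
a=cv2.resize(a,(442,578)); o=np.zeros((578,670,3),np.uint8); o[:,:442]=a; o[:220,445:665]=b; cv2.imwrite("pics/c1.png",o)
E
```

```text
encl (0.629478931427002, -0.04703310877084732) 0.1701490730047226 5844
24 [0.786 0.005 0.129] [0.021 0.018 0.043] 0.149 r 0.165
28 [0.589 0.094 0.133] [0.013 0.013 0.036] 0.143 r 0.146
53 [0.552 0.029 0.109] [0.052 0.051 0.007] 0.113 r 0.109
21 [ 0.478 -0.001  0.137] [0.011 0.011 0.011] 0.142 r 0.158
53 [ 0.516 -0.067  0.108] [0.051 0.052 0.007] 0.112 r 0.115
56 [0.652 0.046 0.109] [0.053 0.052 0.01 ] 0.116 r 0.095
25 [ 0.505 -0.144  0.135] [0.011 0.013 0.036] 0.142 r 0.158
28 [ 0.642 -0.193  0.132] [0.014 0.013 0.035] 0.141 r 0.146
363 [ 0.583 -0.145  0.114] [0.058 0.06  0.039] 0.144 r 0.109
349 [ 0.683 -0.127  0.114] [0.059 0.058 0.038] 0.144 r 0.096
29 [ 0.753 -0.098  0.131] [0.014 0.012 0.035] 0.141 r 0.134
29 [0.726 0.046 0.13 ] [0.011 0.013 0.035] 0.14 r 0.134
44 [ 0.708 -0.03   0.108] [0.042 0.055 0.007] 0.112 r 0.08
disc ((0.4688388407230377, 0.33131617307662964), 0.058166950941085815) knob [0.46791553 0.3324749  0.03422634] [0.01201493 0.01486813 0.01575203]
```

View pics/c1.png

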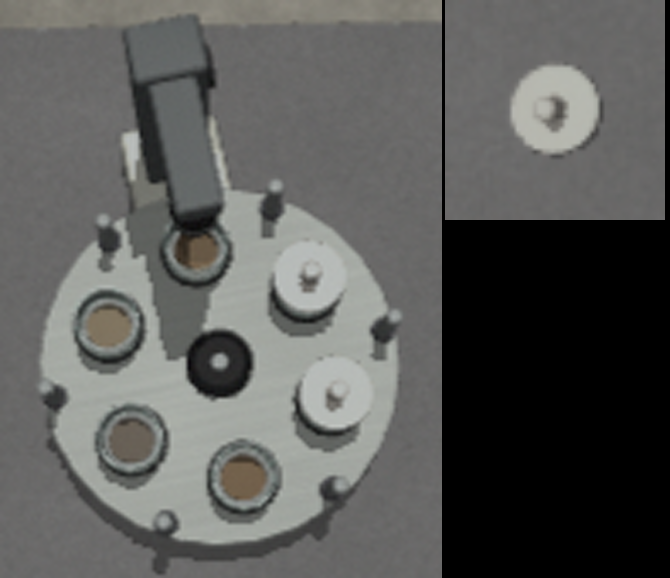

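The crop confirms the white cover on bare bench. The six posts agree on an axis at (0.6155,−0.0495), r≈0.146. I'll straddle the post at (0.505,−0.144), which is at angle 220.5°, with partly open fingers and swing it along the arc.

```bash
cat >> h.py <<'E'
def plan(goal,yaw,n,nturn=None,start=None):
    """rows (tool axes) from the present pose to goal, tool down, in n rows; turn spread on the first nturn rows"""
    o=observe(); p0=np.array(o["tcp_pos"]); y=o["tcp_rot"][2] if start is None else start[1]
    if start is not None: p0=np.array(start[0])
    nturn=nturn or n; dy=(yaw-y+180)%360-180; d=(np.array(goal)-p0)/n
    rows=[]
    for i in range(n):
        T=R.from_euler("xyz",[180,0,y],degrees=True); s=T.inv().apply(d)/.03
        a=dy/nturn if i<nturn else 0
        rows.append([round(v,3)+0. for v in s]+[0,0,round(-a/180,4)+0.]); y+=a
    for i in range(0,n,5): print(rows[i:i+5])
E
python3 -c "
from h import *
plan([.505,-.144,.205],40.5,28,14)"
```

```text
[[np.float64(-0.614), np.float64(-0.656), np.float64(0.021), 0, 0, np.float64(0.0447)], [np.float64(-0.7), np.float64(-0.564), np.float64(0.021), 0, 0, np.float64(0.0447)], [np.float64(-0.772), np.float64(-0.46), np.float64(0.021), 0, 0, np.float64(0.0447)], [np.float64(-0.829), np.float64(-0.347), np.float64(0.021), 0, 0, np.float64(0.0447)], [np.float64(-0.869), np.float64(-0.228), np.float64(0.021), 0, 0, np.float64(0.0447)]]
[[np.float64(-0.893), np.float64(-0.104), np.float64(0.021), 0, 0, np.float64(0.0447)], [np.float64(-0.898), np.float64(0.022), np.float64(0.021), 0, 0, np.float64(0.0447)], [np.float64(-0.886), np.float64(0.148), np.float64(0.021), 0, 0, np.float64(0.0447)], [np.float64(-0.857), np.float64(0.271), np.float64(0.021), 0, 0, np.float64(0.0447)], [np.float64(-0.811), np.float64(0.388), np.float64(0.021), 0, 0, np.float64(0.0447)]]
[[np.float64(-0.748), np.float64(0.498), np.float64(0.021), 0, 0, np.float64(0.0447)], [np.float64(-0.671), np.float64(0.598), np.float64(0.021), 0, 0, np.float64(0.0447)], [np.float64(-0.581), np.float64(0.686), np.float64(0.021), 0, 
[... 391 characters left out ...]
np.float64(-0.368), np.float64(0.82), np.float64(0.021), 0, 0, 0.0], [np.float64(-0.368), np.float64(0.82), np.float64(0.021), 0, 0, 0.0]]
[[np.float64(-0.368), np.float64(0.82), np.float64(0.021), 0, 0, 0.0], [np.float64(-0.368), np.float64(0.82), np.float64(0.021), 0, 0, 0.0], [np.float64(-0.368), np.float64(0.82), np.float64(0.021), 0, 0, 0.0], [np.float64(-0.368), np.float64(0.82), np.float64(0.021), 0, 0, 0.0], [np.float64(-0.368), np.float64(0.82), np.float64(0.021), 0, 0, 0.0]]
[[np.float64(-0.368), np.float64(0.82), np.float64(0.021), 0, 0, 0.0], [np.float64(-0.368), np.float64(0.82), np.float64(0.021), 0, 0, 0.0], [np.float64(-0.368), np.float64(0.82), np.float64(0.021), 0, 0, 0.0]]
```

Emit:
drive_tool(commands=[[[-0.61,-0.66,0.02,0,0,0.045],[-0.7,-0.56,0.02,0,0,0.045],[-0.77,-0.46,0.02,0,0,0.045],[-0.83,-0.35,0.02,0,0,0.045],[-0.87,-0.23,0.02,0,0,0.045]]], claw=155, newtons=20)

```text
clock: 1.68
tcp_pos: [0.3303, 0.4501, 0.2197]
tcp_rot: [180.0, -0.0, 112.5]
wrist_force: [0.1, 0.2, 0.3]
finger_gap: 0.515
grip_force: 0.0
```

Emit:
drive_tool(commands=[[[-0.89,-0.1,0.02,0,0,0.045],[-0.9,0.02,0.02,0,0,0.045],[-0.89,0.15,0.02,0,0,0.045],[-0.86,0.27,0.02,0,0,0.045],[-0.81,0.39,0.02,0,0,0.045]]])

```text
clock: 2.3
tcp_pos: [0.3676, 0.3204, 0.2167]
tcp_rot: [180.0, -0.0, 72.0]
wrist_force: [-0.2, 0.4, 0.1]
finger_gap: 0.4
grip_force: 0.0
```

Emit:
drive_tool(commands=[[[-0.75,0.5,0.02,0,0,0.045],[-0.67,0.6,0.02,0,0,0.045],[-0.58,0.69,0.02,0,0,0.045],[-0.48,0.76,0.02,0,0,0.042],[-0.37,0.82,0.02,0,0,0]]])

```text
clock: 2.92
tcp_pos: [0.4047, 0.1906, 0.2137]
tcp_rot: [-180.0, -0.0, 40.3]
wrist_force: [0.5, 0.2, 0.1]
finger_gap: 0.392
grip_force: 0.0
```

Emit:
drive_tool(commands=[[[-0.37,0.82,0.02,0,0,0],[-0.37,0.82,0.02,0,0,0],[-0.37,0.82,0.02,0,0,0],[-0.37,0.82,0.02,0,0,0],[-0.37,0.82,0.02,0,0,0]]])

```text
clock: 3.55
tcp_pos: [0.4421, 0.0609, 0.2108]
tcp_rot: [-180.0, -0.0, 40.4]
wrist_force: [0.6, 1.2, -0.3]
finger_gap: 0.391
grip_force: 0.0
```

Emit:
drive_tool(commands=[[[-0.37,0.82,0.02,0,0,0],[-0.37,0.82,0.02,0,0,0],[-0.37,0.82,0.02,0,0,0],[-0.37,0.82,0.02,0,0,0],[-0.37,0.82,0.02,0,0,0]]])

```text
clock: 4.18
tcp_pos: [0.4796, -0.0687, 0.2078]
tcp_rot: [180.0, -0.0, 40.4]
wrist_force: [0.2, -0.2, -0.7]
finger_gap: 0.388
grip_force: 0.0
```

Emit:
drive_tool(commands=[[[-0.37,0.82,0.02,0,0,0],[-0.37,0.82,0.02,0,0,0],[-0.37,0.82,0.02,0,0,0],[0,0,0,0,0,0]]])

```text
clock: 4.68
tcp_pos: [0.5018, -0.1477, 0.2059]
tcp_rot: [179.9, 0.0, 40.2]
wrist_force: [0.1, -0.1, -0.1]
finger_gap: 0.39
grip_force: 0.0
```

```bash
python3 - <<'E'
from h import *
plan([.505,-.144,.205],40.5,1)
p=read_camera("wrist"); cv2.imwrite("pics/w1.png",p["pixels"])
c=cloud(p,np.ones((400,640),bool))
k=c[(c[:,2]>.125)&(c[:,2]<.15)&(np.hypot(c[:,0]-.505,c[:,1]+.144)<.03)]
print(len(k),k.mean(0) if len(k) else 0, np.ptp(k,0) if len(k) else 0)
E
```

```text
[[np.float64(0.162), np.float64(-0.025), np.float64(0.03), 0, 0, np.float64(-0.0017)]]
351 [ 0.50484743 -0.14221694  0.13573627] [0.01356341 0.01344829 0.01383835]
```

View pics/w1.png

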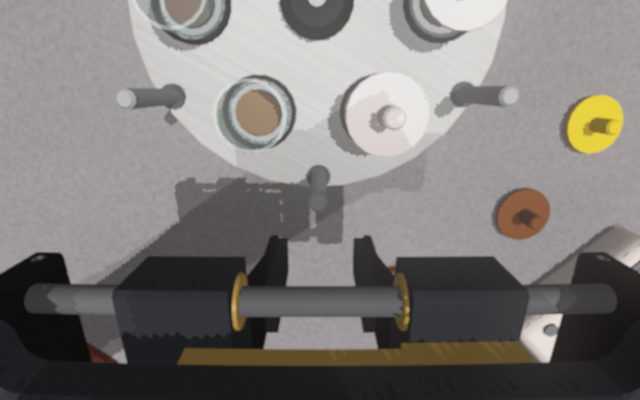

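The wrist view shows the post top at (318,190), centred between the finger tips at (280,240) and (360,240). I'll shift slightly inward and descend.

Emit:
drive_tool(commands=[[[0.18,-0.05,0,0,0,0],[0,0,0.9,0,0,0],[0,0,0.9,0,0,0],[0,0,0.9,0,0,0],[0,0,0.8,0,0,0]]])

```text
clock: 5.35
tcp_pos: [0.5051, -0.1391, 0.0998]
tcp_rot: [-180.0, -0.0, 40.5]
wrist_force: [-0.4, -0.2, -0.1]
finger_gap: 0.391
grip_force: 0.0
```

Emit:
drive_tool(commands=[[[0,0,0,0,0,0],[0,0,0,0,0,0]]])

```text
clock: 5.6
tcp_pos: [0.5056, -0.1404, 0.1017]
tcp_rot: [180.0, -0.0, 40.4]
wrist_force: [0.3, -0.4, 0.3]
finger_gap: 0.395
grip_force: 0.0
```

Emit:
drive_tool(commands=[[[0.012,-0.342,0,0,0,0.0222],[0.012,-0.342,0,0,0,0.0222],[0.012,-0.342,0,0,0,0.0222],[0.012,-0.342,0,0,0,0.0222],[0.012,-0.342,0,0,0,0.0222]]])

```text
clock: 6.22
tcp_pos: [0.4804, -0.0975, 0.1022]
tcp_rot: [179.9, -0.2, 20.3]
wrist_force: [3.7, -3.8, -3.2]
finger_gap: 0.394
grip_force: 2.6
```

Emit:
drive_tool(commands=[[[0.012,-0.342,0,0,0,0.0222],[0.012,-0.342,0,0,0,0.0222],[0.012,-0.342,0,0,0,0.0222],[0.012,-0.342,0,0,0,0.0222],[0.012,-0.342,0,0,0,0.0222]]])

```text
clock: 6.85
tcp_pos: [0.4707, -0.046, 0.1021]
tcp_rot: [-179.9, -0.1, 0.3]
wrist_force: [0.0, 0.4, -0.5]
finger_gap: 0.391
grip_force: 0.0
```

Emit:
drive_tool(commands=[[[0.012,-0.342,0,0,0,0.0222],[0.012,-0.342,0,0,0,0.0222],[0.012,-0.342,0,0,0,0.0222],[0.012,-0.342,0,0,0,0.0222],[0.012,-0.342,0,0,0,0.0222]]])

```text
clock: 7.48
tcp_pos: [0.4792, 0.0045, 0.1021]
tcp_rot: [-179.9, -0.1, -19.7]
wrist_force: [0.1, 0.2, -0.7]
finger_gap: 0.396
grip_force: 0.0
```

Emit:
drive_tool(commands=[[[0,0,0,0,0,0],[0,0,0,0,0,0],[0,0,0,0,0,0],[0,0,0,0,0,0],[0,0,0,0,0,0]]])

```text
clock: 8.1
tcp_pos: [0.4784, 0.0035, 0.1008]
tcp_rot: [180.0, 0.0, -19.6]
wrist_force: [0.2, -0.6, 0.5]
finger_gap: 0.397
grip_force: 0.0
```

```bash
python3 - <<'E'
from h import *
import scipy.cluster.hierarchy as H
p=read_camera("top"); c=cloud(p,np.ones((400,640),bool))
k=c[(np.hypot(c[:,0]-.6155,c[:,1]+.0495)<.175)&(c[:,2]>.105)&(c[:,2]<.15)]
l=H.fcluster(H.linkage(k[:,:2],"single"),.012,"distance")
for i in set(l):
    q=k[l==i]; d=q.mean(0)[:2]-[.6155,-.0495]; print(len(q),np.round(q.mean(0),3),q[:,2].max().round(3),"r",np.hypot(*d).round(3),"ang",np.degrees(np.arctan2(d[1],d[0])).round(1))
cv2.imwrite("pics/t2.png",cv2.resize(p["pixels"][90:280,180:400],None,fx=3,fy=3))
E
```

```text
21 [0.569 0.026 0.109] 0.114 r 0.089 ang 121.8
39 [ 0.709 -0.03   0.108] 0.112 r 0.095 ang 12.1
29 [0.726 0.046 0.131] 0.142 r 0.146 ang 41.0
27 [0.588 0.093 0.132] 0.14 r 0.146 ang 101.0
56 [0.65  0.049 0.108] 0.114 r 0.104 ang 70.7
31 [ 0.643 -0.193  0.131] 0.142 r 0.146 ang -79.0
364 [ 0.583 -0.146  0.114] 0.142 r 0.102 ang -108.5
24 [ 0.505 -0.144  0.136] 0.144 r 0.145 ang -139.3
257 [ 0.519 -0.076  0.115] 0.142 r 0.1 ang -164.7
30 [ 0.754 -0.097  0.13 ] 0.141 r 0.146 ang -18.9
51 [ 0.684 -0.129  0.108] 0.114 r 0.105 ang -49.4
```

View pics/t2.png

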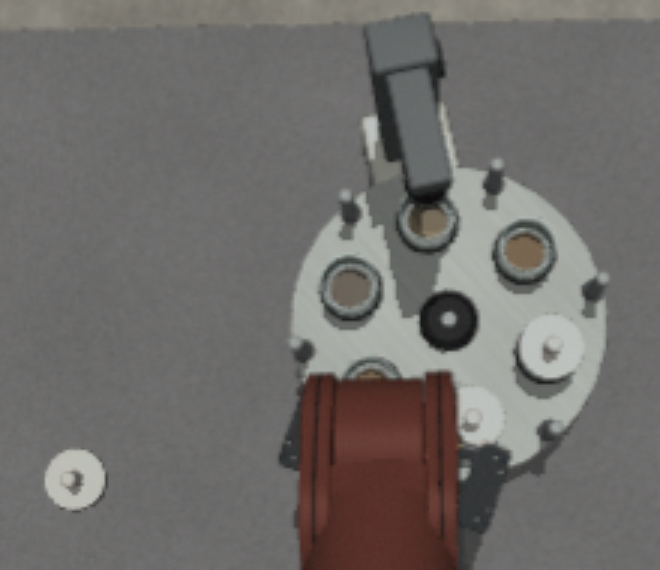

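The table sits at the next detent: post angles match the pattern, cup is under the nose at (428,215) in the crop, and the finished cup is at (525,250). Both lids are seated. Now I'll lift off and go to the cover.

Emit:
drive_tool(commands=[[[0,0,-0.9,0,0,0],[0,0,-0.9,0,0,0],[0,0,-0.9,0,0,0],[0,0,-0.9,0,0,0],[0,0,0,0,0,0]]], claw=130)

```text
clock: 8.78
tcp_pos: [0.4795, 0.0038, 0.2104]
tcp_rot: [-179.9, -0.1, -19.5]
wrist_force: [1.4, -0.4, -0.2]
finger_gap: 0.488
grip_force: 0.0
```

```bash
sed -i 's/round(v,3)+0. for/float(round(v,2)) for/; s/round(-a\/180,4)+0./float(round(-a\/180,3))/' h.py; python3 - <<'E'
from h import *
o=observe(); print(o["tcp_pos"],o["qpos"])
p=read_camera("wrist"); M=cv2.Rodrigues(np.array(p["rvec"],float))[0]
T=R.from_euler("xyz",o["tcp_rot"],degrees=True)
print("cam in tool",T.inv().apply(-M.T@np.array(p["tvec"]).ravel()-o["tcp_pos"]))
plan([.45,.32,.16],41,13)
E
```

```text
[0.47949953 0.00378247 0.21042511] [ -55.26728393   -3.80896298   48.51360531  109.86091626    2.9247549
   72.5056834  -117.23438344]
cam in tool [ 0.08230639  0.00035782 -0.16192631]
[[-0.34, -0.74, 0.13, 0, 0, -0.026], [-0.28, -0.76, 0.13, 0, 0, -0.026], [-0.22, -0.78, 0.13, 0, 0, -0.026], [-0.15, -0.8, 0.13, 0, 0, -0.026], [-0.09, -0.81, 0.13, 0, 0, -0.026]]
[[-0.02, -0.81, 0.13, 0, 0, -0.026], [0.05, -0.81, 0.13, 0, 0, -0.026], [0.11, -0.81, 0.13, 0, 0, -0.026], [0.18, -0.79, 0.13, 0, 0, -0.026], [0.24, -0.78, 0.13, 0, 0, -0.026]]
[[0.3, -0.76, 0.13, 0, 0, -0.026], [0.36, -0.73, 0.13, 0, 0, -0.026], [0.42, -0.7, 0.13, 0, 0, -0.026]]
```

Emit:
drive_tool(commands=[[[-0.34,-0.74,0.13,0,0,-0.026],[-0.28,-0.76,0.13,0,0,-0.026],[-0.22,-0.78,0.13,0,0,-0.026],[-0.15,-0.8,0.13,0,0,-0.026],[-0.09,-0.81,0.13,0,0,-0.026]]])

```text
clock: 9.45
tcp_pos: [0.466, 0.1274, 0.1882]
tcp_rot: [180.0, 0.1, 4.3]
wrist_force: [0.9, 0.3, -0.8]
finger_gap: 0.488
grip_force: 0.0
```

Emit:
drive_tool(commands=[[[-0.02,-0.81,0.13,0,0,-0.026],[0.05,-0.81,0.13,0,0,-0.026],[0.11,-0.81,0.13,0,0,-0.026],[0.18,-0.79,0.13,0,0,-0.026],[0.24,-0.78,0.13,0,0,-0.026]]])

```text
clock: 10.07
tcp_pos: [0.4544, 0.2487, 0.1684]
tcp_rot: [180.0, 0.1, 27.7]
wrist_force: [0.0, -0.2, 0.1]
finger_gap: 0.493
grip_force: 0.0
```

Emit:
drive_tool(commands=[[[0.3,-0.76,0.13,0,0,-0.026],[0.36,-0.73,0.13,0,0,-0.026],[0.42,-0.7,0.13,0,0,-0.026],[0,0,0,0,0,0],[0,0,0,0,0,0]]])

```text
clock: 10.7
tcp_pos: [0.448, 0.3194, 0.1573]
tcp_rot: [180.0, 0.1, 41.3]
wrist_force: [-0.6, -0.1, -0.4]
finger_gap: 0.493
grip_force: 0.0
```

```bash
python3 - <<'E'
from h import *
o=observe(); print(o["tcp_pos"],o["tcp_rot"])
p=read_camera("wrist"); cv2.imwrite("pics/w2.png",p["pixels"])
c=cloud(p,np.ones((400,640),bool)); c=c[np.hypot(c[:,0]-.469,c[:,1]-.331)<.05]
d=c[(c[:,2]>.005)&(c[:,2]<.015)]; k=c[(c[:,2]>.032)&(c[:,2]<.042)]
for q in(d,k): print(len(q),cv2.minEnclosingCircle(q[:,:2].astype(np.float32)),np.median(q,0),np.percentile(q,[1,99],0).mean(0))
plan([.469,.331,.06],41,5)
E
```

```text
[0.44795176 0.31944981 0.15729778] [1.79973792e+02 8.89477250e-02 4.13352377e+01]
3149 ((0.46605080366134644, 0.3356303572654724), 0.031018996611237526) [0.4683648  0.33754474 0.00980631] [0.46631998 0.33574514 0.00984317]
281 ((0.46597591042518616, 0.3354733884334564), 0.007982976734638214) [0.46647862 0.33587857 0.03545186] [0.4661118  0.33560251 0.03501166]
[[0.16, 0.03, 0.65, 0, 0, 0.0], [0.16, 0.03, 0.65, 0, 0, 0.0], [0.16, 0.03, 0.65, 0, 0, 0.0], [0.16, 0.03, 0.65, 0, 0, 0.0], [0.16, 0.03, 0.65, 0, 0, 0.0]]
```

View pics/w2.png

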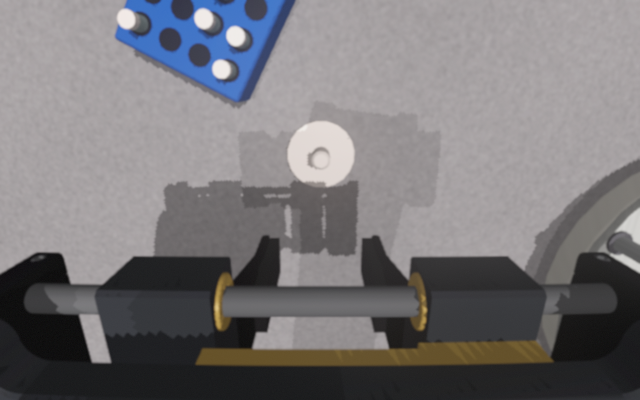

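The cover's disc (320,153) and knob (319,158) are measured at (0.466,0.3355) with the right radii (31 and 8 mm). Descend, then grip.

Emit:
drive_tool(commands=[[[0.4,0,0.9,0,0,0],[0.4,0,0.9,0,0,0],[0,0,0.9,0,0,0],[0,0,0.9,0,0,0],[0,0,0.6,0,0,0]]])

```text
clock: 11.38
tcp_pos: [0.4664, 0.3345, 0.031]
tcp_rot: [180.0, 0.1, 41.2]
wrist_force: [1.2, 1.2, 0.3]
finger_gap: 0.491
grip_force: 0.0
```

Emit:
drive_tool(commands=[[[0,0,0.3,0,0,0],[0,0,0.3,0,0,0],[0,0,0,0,0,0],[0,0,0,0,0,0]]])

```text
clock: 11.88
tcp_pos: [0.467, 0.3357, 0.0146]
tcp_rot: [-180.0, -0.0, 41.3]
wrist_force: [-0.4, -0.0, 0.6]
finger_gap: 0.486
grip_force: 0.0
```

```bash
python3 - <<'E'
from h import *
o=observe(); print(o["tcp_pos"],o["tcp_rot"],o["wrist_force"])
plan([.466,.3355,.0135],41,1)
E
```

```text
[0.46697224 0.33570647 0.01462988] [-1.79994512e+02 -4.94258683e-02  4.12923018e+01] [-0.35909152 -0.04122887  0.58104994]
[[-0.03, -0.02, 0.04, 0, 0, 0.002]]
```

Emit:
drive_tool(commands=[[[-0.03,-0.02,0,0,0,0],[0,0,0,0,0,0],[0,0,0,0,0,0],[0,0,0,0,0,0],[0,0,0,0,0,0]]], claw=255, newtons=20)

```text
clock: 12.5
tcp_pos: [0.4656, 0.3353, 0.0141]
tcp_rot: [-180.0, -0.0, 41.3]
wrist_force: [0.4, -0.1, 1.5]
finger_gap: 0.177
grip_force: 20.0
```

Emit:
drive_tool(commands=[[[0,0,0,0,0,0],[0,0,-0.3,0,0,0],[0,0,-0.7,0,0,0],[0,0,-0.9,0,0,0],[0,0,-0.9,0,0,0]]])

```text
clock: 13.12
tcp_pos: [0.4656, 0.3352, 0.0993]
tcp_rot: [180.0, -0.0, 41.3]
wrist_force: [0.2, 0.2, -0.3]
finger_gap: 0.173
grip_force: 20.0
```

Emit:
drive_tool(commands=[[[0,0,-0.9,0,0,0],[0,0,-0.9,0,0,0],[0,0,-0.9,0,0,0],[0,0,0,0,0,0]]])

```text
clock: 13.62
tcp_pos: [0.4666, 0.3359, 0.1815]
tcp_rot: [-180.0, -0.2, 41.3]
wrist_force: [1.2, -0.3, -0.6]
finger_gap: 0.174
grip_force: 20.0
```

```bash
python3 - <<'E'
from h import *
o=observe(); print(o["tcp_pos"],o["tcp_rot"],o["wrist_force"])
p=read_camera("wrist"); c=cloud(p,np.ones((400,640),bool)); 
T=R.from_euler("xyz",o["tcp_rot"],degrees=True)
l=T.inv().apply(c-o["tcp_pos"]); 
l=l[(np.hypot(l[:,0],l[:,1])<.05)&(abs(l[:,2]-.004)<.012)]
print("tool-frame cover pts",len(l),np.percentile(l,[1,50,99],0))
cv2.imwrite("pics/w3.png",p["pixels"])
plan([.655,-.115,.20],41,20)
E
```

```text
[0.46664636 0.33587694 0.18150504] [-179.97352345   -0.22499054   41.27553223] [ 1.20530332 -0.26211668 -0.63616345]
tool-frame cover pts 5386 [[-0.02165411 -0.02970287 -0.00692965]
 [ 0.01318561 -0.0007724   0.00427726]
 [ 0.03076117  0.02855654  0.0062779 ]]
[[-0.26, 0.77, -0.03, 0, 0, 0.0], [-0.26, 0.77, -0.03, 0, 0, 0.0], [-0.26, 0.77, -0.03, 0, 0, 0.0], [-0.26, 0.77, -0.03, 0, 0, 0.0], [-0.26, 0.77, -0.03, 0, 0, 0.0]]
[[-0.26, 0.77, -0.03, 0, 0, 0.0], [-0.26, 0.77, -0.03, 0, 0, 0.0], [-0.26, 0.77, -0.03, 0, 0, 0.0], [-0.26, 0.77, -0.03, 0, 0, 0.0], [-0.26, 0.77, -0.03, 0, 0, 0.0]]
[[-0.26, 0.77, -0.03, 0, 0, 0.0], [-0.26, 0.77, -0.03, 0, 0, 0.0], [-0.26, 0.77, -0.03, 0, 0, 0.0], [-0.26, 0.77, -0.03, 0, 0, 0.0], [-0.26, 0.77, -0.03, 0, 0, 0.0]]
[[-0.26, 0.77, -0.03, 0, 0, 0.0], [-0.26, 0.77, -0.03, 0, 0, 0.0], [-0.26, 0.77, -0.03, 0, 0, 0.0], [-0.26, 0.77, -0.03, 0, 0, 0.0], [-0.25, 0.77, -0.03, 0, 0, 0.0]]
```

View pics/w3.png

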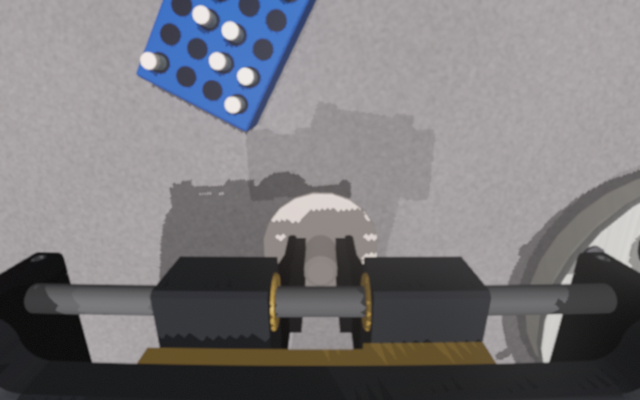

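The cover is held upright and centred in the fingers (320,265), with the plug clear. I'll go via a waypoint on the near side of the table to keep off the head.

Emit:
drive_tool(commands=[[[-0.43,0.75,0,0,0,0],[-0.43,0.75,0,0,0,0],[-0.43,0.75,0,0,0,0],[-0.43,0.75,0,0,0,0],[-0.43,0.75,0,0,0,0]]])

```text
clock: 14.3
tcp_pos: [0.4916, 0.2057, 0.1789]
tcp_rot: [-180.0, 0.0, 41.2]
wrist_force: [0.6, -0.1, -0.1]
finger_gap: 0.18
grip_force: 20.0
```

Emit:
drive_tool(commands=[[[-0.43,0.75,0,0,0,0],[-0.43,0.75,0,0,0,0],[-0.43,0.75,0,0,0,0],[-0.43,0.75,0,0,0,0],[-0.43,0.75,0,0,0,0]]])

```text
clock: 14.92
tcp_pos: [0.517, 0.0786, 0.1789]
tcp_rot: [-180.0, 0.0, 41.2]
wrist_force: [0.3, -0.1, -0.3]
finger_gap: 0.176
grip_force: 20.0
```

Emit:
drive_tool(commands=[[[-0.43,0.75,0,0,0,0],[-0.43,0.75,0,0,0,0],[-0.43,0.75,0,0,0,0],[-0.43,0.75,0,0,0,0],[-0.43,0.75,0,0,0,0]]])

```text
clock: 15.55
tcp_pos: [0.5424, -0.0483, 0.1789]
tcp_rot: [-180.0, -0.0, 41.2]
wrist_force: [-0.2, -0.0, -0.5]
finger_gap: 0.177
grip_force: 20.0
```

Emit:
drive_tool(commands=[[[-0.43,0.75,0,0,0,0],[-0.43,0.75,0,0,0,0],[-0.43,0.75,0,0,0,0],[0,0,0,0,0,0]]])

```text
clock: 16.05
tcp_pos: [0.5574, -0.126, 0.1791]
tcp_rot: [180.0, 0.1, 41.0]
wrist_force: [0.4, 0.7, -0.4]
finger_gap: 0.176
grip_force: 20.0
```

```bash
python3 - <<'E'
from h import *
o=observe(); print(o["tcp_pos"],o["tcp_rot"],o["grip_force"],o["qpos"])
p=read_camera("wrist"); c=cloud(p,np.ones((400,640),bool)); 
import scipy.cluster.hierarchy as H
k=c[(np.hypot(c[:,0]-.683,c[:,1]+.128)<.037)&(abs(c[:,2]-.108)<.006)]
print(len(k)); 
if len(k)>20: print("rim",cv2.minEnclosingCircle(k[:,:2].astype(np.float32)),k[:,2].mean(),"pct",np.percentile(k,[1,99],0).mean(0))
k=c[(abs(np.hypot(c[:,0]-.6155,c[:,1]+.0495)-.146)<.02)&(c[:,2]>.134)&(c[:,2]<.146)]
if len(k)>3:
  l=H.fcluster(H.linkage(k[:,:2],"single"),.01,"distance")
  for i in set(l):
    q=k[l==i]; print("post",len(q),cv2.minEnclosingCircle(q[:,:2].astype(np.float32)))
cv2.imwrite("pics/w4.png",p["pixels"])
E
```

```text
[ 0.55738015 -0.12602134  0.1790579 ] [1.79959002e+02 5.11183286e-02 4.10059250e+01] 19.999681434128433 [-34.59179373  15.30496867  50.87200652 100.47818546 -12.5032507
  70.16095946 -29.42747102]
1637
rim ((0.6821547150611877, -0.12463634461164474), 0.028483567759394646) 0.10680108151725358 pct [ 0.68161594 -0.1240156   0.10565911]
post 385 ((0.6410118341445923, -0.19243770837783813), 0.0069490037858486176)
post 384 ((0.476365327835083, 0.00019664294086396694), 0.007348770275712013)
```

View pics/w4.png

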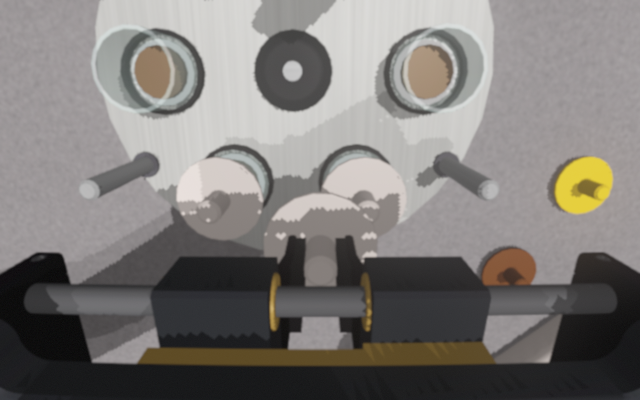

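The finished cup's rim (440,65) measures (0.682,−0.125) with radius 28.5 mm at 0.107 high. The held cover is at (320,230). Move over the cup.

Emit:
drive_tool(commands=[[[0.63,0.54,0,0,0,0],[0.63,0.54,0,0,0,0],[0.63,0.54,0,0,0,0],[0.63,0.54,0,0,0,0],[0.63,0.54,0,0,0,0]]])

```text
clock: 16.73
tcp_pos: [0.6833, -0.1196, 0.1788]
tcp_rot: [-179.9, -0.0, 41.4]
wrist_force: [-0.8, 0.0, 0.6]
finger_gap: 0.175
grip_force: 20.0
```

Emit:
drive_tool(commands=[[[0,0,0.5,0,0,0],[0,0,0.3,0,0,0],[0,0,0,0,0,0],[0,0,0,0,0,0]]])

```text
clock: 17.23
tcp_pos: [0.6825, -0.1207, 0.1556]
tcp_rot: [180.0, -0.0, 41.3]
wrist_force: [-0.3, 0.1, -1.1]
finger_gap: 0.177
grip_force: 20.0
```

```bash
python3 - <<'E'
from h import *
o=observe(); print(o["tcp_pos"],o["tcp_rot"],o["wrist_force"])
plan([.682,-.125,.1155],41,5)
E
```

```text
[ 0.68252859 -0.1207268   0.15556658] [ 1.79994383e+02 -2.73409133e-02  4.12838335e+01] [-0.33713101  0.11297217 -1.05781491]
[[-0.02, 0.02, 0.27, 0, 0, 0.0], [-0.02, 0.02, 0.27, 0, 0, 0.0], [-0.02, 0.02, 0.27, 0, 0, 0.0], [-0.02, 0.02, 0.27, 0, 0, 0.0], [-0.02, 0.02, 0.27, 0, 0, 0.0]]
```

Emit:
drive_tool(commands=[[[-0.1,0.1,0,0,0,0],[0,0,0.4,0,0,0],[0,0,0.4,0,0,0],[0,0,0.2,0,0,0],[0,0,0,0,0,0]]])

```text
clock: 17.85
tcp_pos: [0.6821, -0.1248, 0.1241]
tcp_rot: [-179.9, 0.1, 41.3]
wrist_force: [0.1, -1.4, -0.6]
finger_gap: 0.175
grip_force: 20.0
```

Emit:
drive_tool(commands=[[[0,0,0.1,0,0,0],[0,0,0.07,0,0,0],[0,0,0.05,0,0,0],[0,0,0,0,0,0]]])

```text
clock: 18.35
tcp_pos: [0.6825, -0.1249, 0.1184]
tcp_rot: [-180.0, 0.0, 41.3]
wrist_force: [-0.7, -0.9, -0.9]
finger_gap: 0.178
grip_force: 20.0
```

Emit:
drive_tool(commands=[[[0,0,0.04,0,0,0],[0,0,0.03,0,0,0],[0,0,0,0,0,0],[0,0,0,0,0,0]]])

```text
clock: 18.85
tcp_pos: [0.6825, -0.125, 0.1164]
tcp_rot: [180.0, 0.0, 41.3]
wrist_force: [-0.3, -0.6, 0.7]
finger_gap: 0.176
grip_force: 20.0
```

Emit:
drive_tool(commands=[[[0,0,0.03,0,0,0],[0,0,0,0,0,0],[0,0,0,0,0,0]]])

```text
clock: 19.23
tcp_pos: [0.6828, -0.1248, 0.1162]
tcp_rot: [180.0, -0.0, 41.3]
wrist_force: [-1.8, 1.3, 5.2]
finger_gap: 0.175
grip_force: 20.0
```

Contact at the expected height with 5 N. Release and lift.

Emit:
drive_tool(commands=[[[0,0,0,0,0,0],[0,0,0,0,0,0],[0,0,0,0,0,0],[0,0,0,0,0,0],[0,0,0,0,0,0]]], claw=150)

```text
clock: 19.85
tcp_pos: [0.6825, -0.125, 0.1154]
tcp_rot: [-180.0, 0.0, 41.3]
wrist_force: [0.5, 0.4, -0.0]
finger_gap: 0.413
grip_force: 0.0
```

Emit:
drive_tool(commands=[[[0,0,-0.4,0,0,0],[0,0,-0.6,0,0,0],[0,0,-0.8,0,0,0],[0,0,-0.3,0,0,0],[0,0,0,0,0,0]]])

```text
clock: 20.48
tcp_pos: [0.683, -0.1251, 0.1795]
tcp_rot: [179.9, -0.1, 41.3]
wrist_force: [0.2, 0.2, -0.7]
finger_gap: 0.416
grip_force: 0.0
```

Emit:
drive_tool(commands=[[[-0.6,-0.5,0,0,0,0],[-0.6,-0.5,0,0,0,0],[-0.6,-0.5,0,0,0,0],[-0.6,-0.5,0,0,0,0],[-0.6,-0.5,0,0,0,0]]])

```text
clock: 21.1
tcp_pos: [0.5642, -0.1278, 0.1775]
tcp_rot: [-179.9, 0.1, 41.3]
wrist_force: [0.3, -0.3, 1.3]
finger_gap: 0.411
grip_force: 0.0
```

Emit:
drive_tool(commands=[[[-0.5,-0.4,-0.7,0,0,0],[-0.5,-0.4,-0.7,0,0,0],[0,0,0,0,0,0],[0,0,0,0,0,0]]])

```text
clock: 21.6
tcp_pos: [0.5272, -0.1291, 0.2197]
tcp_rot: [-180.0, 0.0, 41.3]
wrist_force: [0.2, 0.1, -0.3]
finger_gap: 0.413
grip_force: 0.0
```

```bash
python3 - <<'E'
from h import *
print(observe()["tcp_pos"],observe()["wrist_force"])
import scipy.cluster.hierarchy as H
for n in("wrist","top"):
    p=read_camera(n); c=cloud(p,np.ones((400,640),bool))
    c=c[np.hypot(c[:,0]-.6155,c[:,1]+.0495)<.165]
    print(n)
    for x,y in((.682,-.125),(.583,-.146),(.517,-.068)):
        m=c[np.hypot(c[:,0]-x,c[:,1]-y)<.04]
        for a,b in((.108,.117),(.134,.146)):
            q=m[(m[:,2]>a)&(m[:,2]<b)]
            if len(q)<8: continue
            A=np.linalg.lstsq(np.c_[q[:,:2]-q[:,:2].mean(0),np.ones(len(q))],q[:,2],rcond=None)[0]
            print(len(q),np.round(cv2.minEnclosingCircle(q[:,:2].astype(np.float32))[0],4),"z",q[:,2].mean().round(4),"slope",A[:2].round(3))
    cv2.imwrite(f"pics/f_{n}.png",p["pixels"])
E
```

```text
[ 0.52716309 -0.12913145  0.21969891] [ 0.18329542  0.12279166 -0.2894694 ]
wrist
4802 [ 0.6824 -0.1238] z 0.1117 slope [ 0.001 -0.002]
492 [ 0.6823 -0.1239] z 0.1372 slope [ 0.041 -0.019]
4054 [ 0.5823 -0.1441] z 0.1118 slope [-0.001 -0.001]
362 [ 0.5825 -0.1439] z 0.1374 slope [-0.005 -0.04 ]
4110 [ 0.5151 -0.0671] z 0.1118 slope [-0.003 -0.001]
380 [ 0.5153 -0.0671] z 0.1372 slope [-0.043  0.006]
top
270 [ 0.6848 -0.126 ] z 0.1124 slope [-0.014  0.003]
26 [ 0.6848 -0.1255] z 0.1379 slope [-0.168  0.061]
108 [ 0.5266 -0.0603] z 0.1122 slope [0.005 0.011]
```

View pics/f_wrist.png

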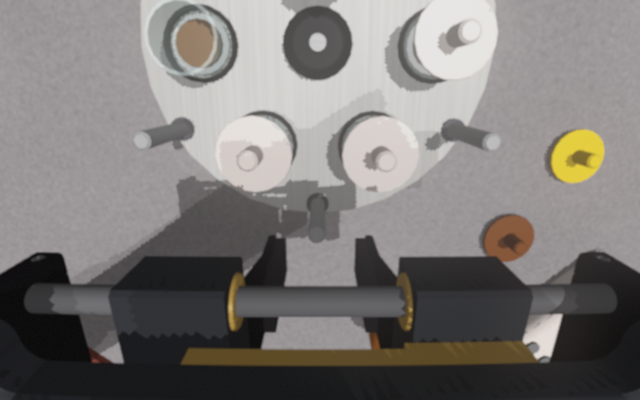

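The placed cover (455,38) lies level at the same height (0.1117) as the two seated lids (252,153) and (380,153), and within about 1 mm of the measured rim centre. The arm is clear.

```bash
python3 -c "
from h import *
print(hand_in())"
```

```text
the job is handed in; nothing more can be done
None
```

The job is handed in; no verdict was returned: the turntable rests one detent clockwise with the next open cup under the head, and the white cover sits level and about 1 mm off centre on the finished cup, with the other two lids still seated.

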